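# Set the curing lamp and hold its dial at the third click

### The arm

A 6-joint arm with a two-finger parallel gripper is mounted at the origin on a cart in front of the work surface, level with it; the furniture and walls round the work are solid. World frame = base frame: x ahead of the robot, y to its left, z up, the work surface at z = 0. Lengths are in m, angles in rad, forces in N, time in s.
With the tool pointing down it reaches from about 0.275 to 0.975 m from the base axis. Payload 8.4 kg.
Tool frame: the origin (TCP) lies between the finger pads; the fingertips stand 8 mm ahead of it and the grasp point (between the pads) lies 11 mm behind it; z points along the fingers, y is the line along which they close (so a half turn about z gives the same grasp; the last joint's range is limited). The gripper opens to 92 mm and grips with 3 to 60 N. Pads are 20 mm wide; open, the fingers measure 128 mm over their backs; the gripper's body (75 mm by 189 mm) begins 69 mm behind the grasp point.
Start: joints at [-1.261, 0.353, 1.633, -0, 1.155, -0.002], TCP at [0.192, -0.595, 0.185] pointing down, gripper open.
Joint ranges: [-2.63, 2.63], [-0.92, 2.1], [0.06, 2.66], [-1.3, 4.44], [0, 2.69], [-3.02, 3.02]. Speed limits (rad/s): [2.22, 2.22, 2.79, 3.14, 3.14, 3.14].

### API

Orientations are given as a unit quaternion [x, y, z, w].
In Python, from station import env gives the robot as it stands.
- The arm moves only by the tool jog_arm, never from a script. Its argument "motion" is a list of rows, each a list of 3 entries, a list of its own where there are three numbers: the closure in counts, from 0 (fully open) to 255 (shut), then the shift along the tool's x, y, z in m, then the turn about the tool's z in degrees. A call has 1 to 5 rows; each row is the pose to reach, as a shift and turn from the pose commanded when the call began, along the tool's axes at that moment; what a row does not reach only later rows make up. A row lasts 1/12 s, in which the tool goes at most 41.7 mm and 7.16 degrees, less where a joint would pass 70% of its speed; a pose out of reach is approached as far as the arm can. A call with a gripper value outside its range is refused whole. The fingers move at their own pace and stop on an object; "force" is the grip in N (left out, the last holds). Time passes only in rows, so rows that repeat a pose let the fingers close. It gives the time, the measured TCP pose, the force, the opening and the grip force at its end, in the units of the state.
- env.read_state(): the state, without advancing time (a new reading comes with each control period).
- env.capture(name): name is "scene" or "top" or "wrist"; returns the picture (420x560x3 uint8, blue, green, red); there is no depth.
- env.camera_info(name): a dict with "fx", "fy", "cx", "cy" (pixels), "R" (3x3) and "t" (3): a world point X has camera coordinates R X + t. Camera axes: x right, y down, z forward; pixel columns grow to the right and rows downward; lengths in m; the calibration is good to about 2 mm. A picture is of the moment at which its call begins: read the wrist's pose just before it. camera_info takes no time and is no camera call; for the wrist camera it gives the pose at the moment of the call.
- env.sign_off(): hands the job in; it is judged then, once.
The state is a dict: "time": time; "qpos": joint angles; "joint_velocities": joint speeds; "joint_efforts": joint torques, N m; "tool_pos": TCP position; "tcp_rot": TCP orientation; "force": force on the tool from outside, world axes, zero at the start; "wrist_torque": the same for the moment, N m; "opening": opening from 0.0 (shut) to 1.0 (fully open); "grasp_force": force on a finger pad.
Only numpy, scipy, OpenCV 4.12 (cv2) and the standard library are available. Lean on these libraries where they do the work, as an engineer would, in place of code of your own. Each camera call takes 0.05 s, during which the arm holds its last target. There are 200 camera calls.

### The job

Start the lamp that cures the bridge repair: slide the fader on the long control box until its grip stands level with the small brass pointer beside the track, then turn the spring-return dial on the squarish box clockwise, past its first two clicks to the third (the mark of three dots), and hold it there against its spring. The dial flies back when let go, so finish while still holding it at the third click; leave the brass pointer and the other things on the bench where they are.

Things in the scene. Friction and masses are not known exactly. Their poses are not given: they have to be found in the camera images.
- fader_box: fixed grey control box with a pale aluminium face, 90 mm (its x) x 190 mm (its y) x 30 mm high, standing on the bench; origin at the centre of its underside, z up. A straight track runs along its y axis at its x = -8 mm, and a thinner rail for the brass pointer at its x = +30 mm. It may stand left or right of the dial box and be turned up to 0.35 rad
- fader_grip (a point): centre of the fader's grip: an upright black block 28 mm (box x) x 20 mm (box y), its top 38 mm above the face of the box; a pale line across its top marks its middle. This point is 22 mm above the face (52 mm above the bench); its axes are those of fader_box
- fader (a joint): position of the fader along its track, m: 0 at the -y end of the box, 0.12 at the +y end, grows along the box's +y; it stays where it is left, friction about 1.5 N; it starts between 0 and 0.035. The lamp on the shelf overhangs the bench behind and to the left, round x 0.53 to 0.63, y 0.18 to 0.27: keep the wrist and forearm clear of it
- pointer_mark (a point): tip of the small brass pointer (12 x 10 mm, 5 mm high above the face, its tip 3 mm wide and pointing to the fader track), at the box's x = +18 mm, 3 mm above the face; axes as fader_box. The fader is set when fader_grip has the same y in the box's frame as this point. It slides easily (1 N): do not push it
- pointer (a joint): position of the brass pointer along the box, m, on the same scale as joint fader (equal values are level); between 0.065 and 0.115
- dial_box: fixed grey box with a pale aluminium face, 110 mm (its x) x 120 mm (its y) x 30 mm high, standing on the bench; origin at the centre of its underside, z up; the dial's upright axis passes through the origin. Black marks round the dial: a short line at rest (box -x side), then one dot, two, three and four dots going clockwise seen from above, 0.4 rad apart. Turned up to 0.35 rad
- dial_grip (a point): point on the dial's axis, 62 mm above the bench, where its bar grip is held: the bar is 44 mm long (this point's x), 14 mm thick (its y), with its top at 76 mm and its lower end at 44 mm above the bench on a disc of 48 mm diameter. The point turns with the dial; at rest its axes are those of dial_box, and the end with the pale line (the point's -x) points to the box's -x
- dial (a joint): angle of the dial, rad: 0 at rest, grows clockwise seen from above; clicks (felt as a bump before each) at 0.4, 0.8, 1.2 and 1.6; end stop at 1.75. A return spring of 0.12 N m at rest to 0.19 N m at 1.2 always drives it back to 0; the bumps add about 0.05 N m either way
- screwdriver: screwdriver with an orange handle, 188 mm long, lying near the front edge of the bench; to be left alone
- notebook_1: closed blue notebook, 140 x 104 x 14 mm, lying near the front edge at the right; to be left alone
- wedge_a: small pale wooden wedge blank, 24 x 70 x 14 mm, lying near the front edge; to be left alone
- wax_tin: flat round yellow tin, 80 mm across, 21 mm high, front left; to be left alone
- sanding_block: wooden sanding block 60 x 106 x 33 mm, left; to be left alone

How it is judged:
By the outcome, as a careful person would: the job done as asked, in the order asked, and still so for the second after the job is handed in, while the arm keeps its last pose, push and grip.
It also fails if it takes over 48 s, if anything falls off the work surface, if the arm or the gripper's body presses on something with over 40 N, if the wrist force passes 120 N, or if a joint passes its speed limit or range.

## Working session

There is one attempt and no reset: what is moved stays moved. The work goes in short steps, Python scripts to look and compute and a tool call to move; the robot and the scene stay as the last step left them, time stands still between calls to the robot, and variables do not carry over. Pictures are saved under pics/ and viewed, at most 10 in all, crops included, and the job is handed in when it is done.

Besides the shell and the picture viewer there is one more tool, called after "Request:" as a command line: name --argument value ..., lists and objects as JSON in quotes. jog_arm: Moves the arm, as the interface text tells. Its arguments: {"type":"object","properties":{"motion":{"type":"array"},"force":{"type":"number"}},"required":["motion"]}

```bash
ls; mkdir -p pics; cat > h.py <<'E'
import numpy as np, cv2
from station import env
def ray(ci,u,v,z):
    R=np.array(ci["R"]);t=np.array(ci["t"])
    c=-R.T@t; d=R.T@np.array([(u-ci["cx"])/ci["fx"],(v-ci["cy"])/ci["fy"],1])
    return c+d*(z-c[2])/d[2]
def rayline(ci,u,v):
    R=np.array(ci["R"]);t=np.array(ci["t"])
    d=R.T@np.array([(u-ci["cx"])/ci["fx"],(v-ci["cy"])/ci["fy"],1]); return -R.T@t,d/np.linalg.norm(d)
def proj(ci,X):
    p=np.array(ci["R"])@np.array(X)+np.array(ci["t"]); return p[0]/p[2]*ci["fx"]+ci["cx"],p[1]/p[2]*ci["fy"]+ci["cy"]
def tri(a,b):
    (c1,d1),(c2,d2)=a,b
    s=np.linalg.lstsq(np.stack([d1,-d2],1),c2-c1,rcond=None)[0]
    p,q=c1+s[0]*d1,c2+s[1]*d2; return (p+q)/2,np.linalg.norm(p-q)
E
python3 - <<'E'
from h import *
for n in ("top","scene"):
    im=env.capture(n); cv2.imwrite(f"pics/{n}0.png",im)
    ci=env.camera_info(n); print(n,ci["fx"],-np.array(ci["R"]).T@np.array(ci["t"]))
s=env.read_state(); print(s)
E
```

```text
pics
top 433.6135560231352 [ 0.39197315 -0.01774124  1.02202288]
scene 539.1735182399486 [-0.02282001  0.83461322  0.8777132 ]
{'time': 0.1, 'qpos': array([-1.26139811e+00,  3.53584584e-01,  1.63401398e+00, -2.26306527e-06,
        1.15521633e+00, -2.45731671e-03]), 'joint_velocities': array([-0.00013128, -0.00024419, -0.00061197,  0.00095864, -0.00037688,
        0.00108122]), 'joint_efforts': array([-7.81188874e-05, -5.94903910e+01, -3.34930265e+01,  6.98222383e-02,
        1.83787337e-02, -3.36174207e-05]), 'tool_pos': array([ 0.19159008, -0.59442443,  0.18455483]), 'tcp_rot': array([ 9.87867622e-01,  1.55297099e-01, -9.44438011e-05, -6.03778365e-04]), 'force': array([ 0.36564818,  0.39018812, -0.11664016]), 'wrist_torque': array([ 0.01870352, -0.03757618,  0.0212344 ]), 'grasp_force': 0.0, 'opening': 1.0026615723165666}
```

View pics/top0.png

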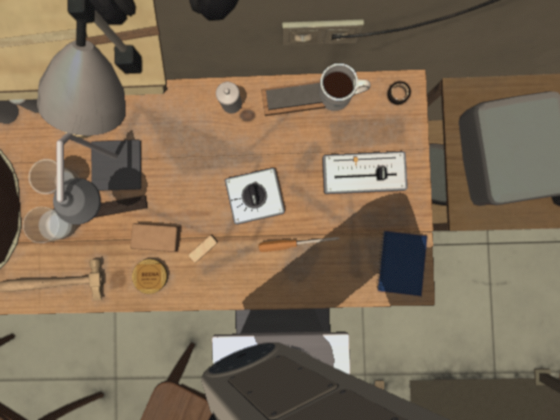

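View pics/scene0.png

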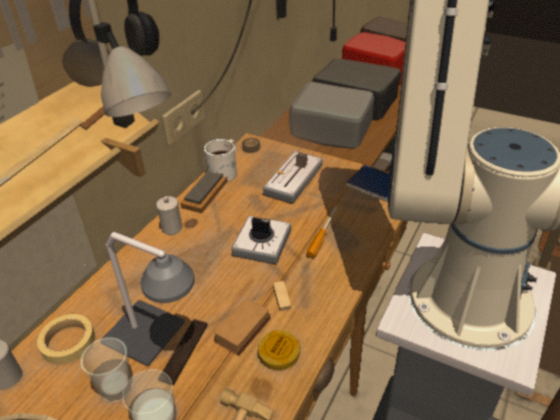

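The top view shows the fader box at about (365,172), with its black grip at (381,173) and the pointer at (354,160). The dial box is at (254,195), with its dots to the lower left. Next I measure both boxes and view an enlarged crop.

```bash
python3 - <<'E'
from h import *
ci=env.camera_info("top"); im=cv2.imread("pics/top0.png")
a=cv2.resize(im[140:205,315:415],None,fx=7,fy=7,interpolation=cv2.INTER_CUBIC)[:300]
b=cv2.resize(im[160:230,220:290],None,fx=4.2,fy=4.2,interpolation=cv2.INTER_CUBIC)
cs=cv2.imread("pics/scene0.png"); c=cv2.resize(cs[140:270,225:335],None,fx=2.2,fy=2.2,interpolation=cv2.INTER_CUBIC)
out=np.zeros((600,720,3),np.uint8); out[:300,:700]=a; out[300:300+b.shape[0],:b.shape[1]]=b; out[300:300+c.shape[0],320:320+c.shape[1]]=c
cv2.imwrite("pics/crop1.png",out)
hsv=cv2.cvtColor(im,cv2.COLOR_BGR2HSV)
m=((hsv[...,2]>150)&(hsv[...,1]<50)).astype(np.uint8)
m=cv2.morphologyEx(m,cv2.MORPH_CLOSE,np.ones((9,9)))
for k in cv2.findContours(m,cv2.RETR_EXTERNAL,cv2.CHAIN_APPROX_NONE)[0]:
    if 1000<cv2.contourArea(k)<6000 and 140<k[:,0,1].mean()<230:
        r=cv2.minAreaRect(k); P=np.array([ray(ci,u,v,.03)[:2] for u,v in cv2.boxPoints(r)])
        q=cv2.minAreaRect((P*1000).astype(np.float32)); print(r,q)
        P=P.round(4);print(P.tolist())
E
```

```text
((253.9282989501953, 195.58447265625), (44.72313690185547, 49.244205474853516), 77.19573211669922) ((475.5330505371094, 50.15258026123047), (103.3391342163086, 113.63314819335938), 11.165159225463867)
[[0.5152, 0.1159], [0.537, 0.0044], [0.4359, -0.0156], [0.414, 0.0952]]
((365.0169982910156, 171.85635375976562), (36.149513244628906, 79.38623809814453), 87.27368927001953) ((522.1436767578125, -205.4302978515625), (83.23715209960938, 180.46022033691406), 0.8654192090034485)
[[0.5624, -0.1147], [0.5651, -0.295], [0.4824, -0.2954], [0.4792, -0.1158]]
```

View pics/crop1.png

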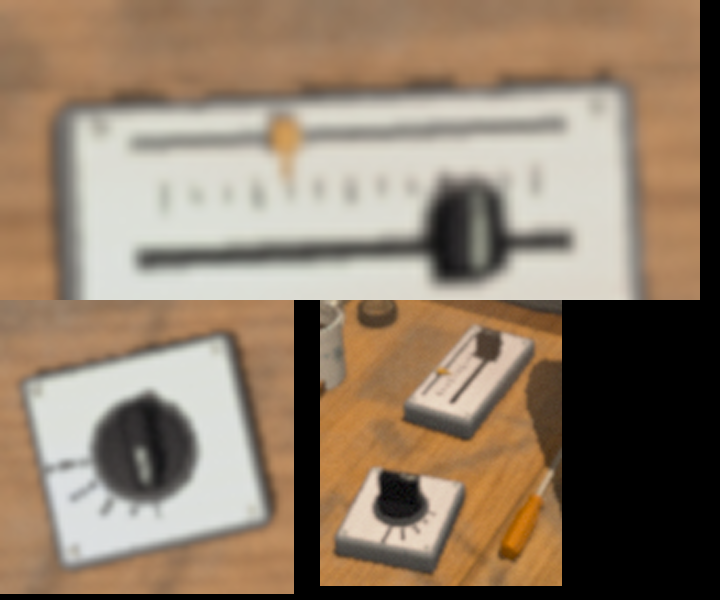

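The crop shows the fader grip near the right end at (470,230), with its line at about (480,240). The pointer tip is at (288,175). The dial's pale line is at rest, pointing down, and the mark with most dots is at the left. Now I move over the fader box.

Request:
jog_arm --motion '[[0, [0.032, -0.019, 0], 3], [0, [0.065, -0.038, 0], 7], [0, [0.097, -0.057, 0], 10], [0, [0.13, -0.076, 0], 14], [0, [0.162, -0.095, 0], 17]]' --force 30

```text
time: 0.52
tool_pos: [0.3175, -0.4531, 0.1849]
tcp_rot: [1.0, 0.005, -0.0, -0.0]
force: [0.7, -0.1, -0.2]
opening: 0.999
grasp_force: 0.0
```

```bash
cat >> h.py <<'E'
from scipy.spatial.transform import Rotation as Ro
def goto(xyz,yaw=None):
    s=env.read_state(); R=Ro.from_quat(s["tcp_rot"]).as_matrix()
    y0=np.degrees(np.arctan2(R[1,0],R[0,0]))
    print("t",round(s["time"],2),"tcp",s["tool_pos"].round(4),"yaw",y0.round(2),"shift",(R.T@(np.array(xyz)-s["tool_pos"])).round(4),"turn",None if yaw is None else round(y0-yaw,2),"q1,q6",s["qpos"][[0,5]].round(3),"F",s["force"].round(1),"tq",s["wrist_torque"].round(2))
E
python3 -c "
from h import *
goto([.46,-.21,.2],1)"
```

```text
t 0.52 tcp [ 0.3175 -0.4531  0.1849] yaw 0.63 shift [ 0.1452 -0.2416 -0.015 ] turn -0.37 q1,q6 [-0.962  0.597] F [ 0.7 -0.1 -0.2] tq [-0.07  0.02 -0.  ]
```

Request:
jog_arm --motion '[[0, [0.019, -0.035, -0.003], 0], [0, [0.038, -0.07, -0.006], 0], [0, [0.057, -0.105, -0.009], 0], [0, [0.076, -0.14, -0.012], 0], [0, [0.095, -0.175, -0.015], 0]]'

```text
time: 0.93
tool_pos: [0.4094, -0.2764, 0.2001]
tcp_rot: [1.0, 0.007, -0.0, -0.0]
force: [0.2, -0.5, 0.6]
opening: 0.999
grasp_force: 0.0
```

Request:
jog_arm --motion '[[0, [0.016, -0.023, 0], 0], [0, [0.032, -0.046, 0], 0], [0, [0.048, -0.065, 0], 0], [0, [0.048, -0.065, 0], 0], [0, [0.048, -0.065, 0], 0]]'

```text
time: 1.35
tool_pos: [0.4564, -0.2117, 0.1999]
tcp_rot: [1.0, 0.009, -0.0, -0.0]
force: [-0.1, 0.1, 0.4]
opening: 1.001
grasp_force: 0.0
```

```bash
cat > look.py <<'E'
from h import *
import sys,json
n=sys.argv[1]
ci=env.camera_info("wrist"); im=env.capture("wrist"); cv2.imwrite(f"pics/{n}.png",im)
json.dump({k:np.array(v).tolist() for k,v in ci.items() if k in("fx","fy","cx","cy","R","t")},open(f"pics/{n}.json","w"))
print(-np.array(ci["R"]).T@np.array(ci["t"]))
goto([.46,-.21,.2],1)
E
python3 look.py w1
```

```text
[ 0.52499496 -0.20984927  0.39979111]
t 1.4 tcp [ 0.4559 -0.2124  0.1999] yaw 0.95 shift [ 0.0042 -0.0024 -0.0001] turn -0.05 q1,q6 [-0.439  1.116] F [ 0.3 -0.2  0. ] tq [-0.03  0.02 -0.03]
```

View pics/w1.png

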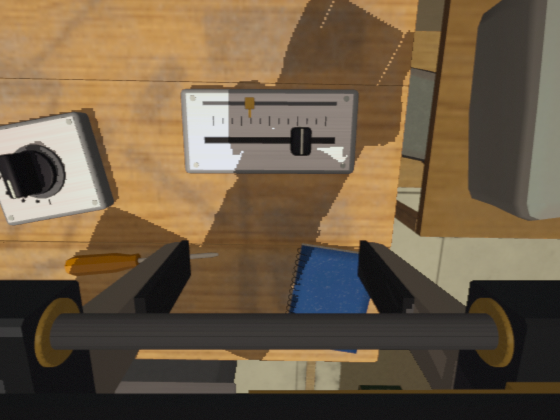

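The wrist view shows the fader box at (182–357, 90–172), the grip with its pale line at (301,141), and the brass pointer at (249,103) with its tip at about (250,118). The dial box is at the left edge. Next I measure from this view and the top view.

```bash
cat > meas.py <<'E'
from h import *
import json,sys
def ld(n): return json.load(open(f"pics/{n}.json"))
ct=env.camera_info("top"); it=cv2.imread("pics/top0.png"); cw=ld("w1"); iw=cv2.imread("pics/w1.png")
def feats(im,box):
    x0,y0,x1,y1=box; c=im[y0:y1,x0:x1]; h=cv2.cvtColor(c,cv2.COLOR_BGR2HSV)
    br=cv2.inRange(h,(8,110,90),(30,255,255)); bl=cv2.inRange(h,(0,0,0),(180,255,60))
    def big(m):
        n,l,s,_=cv2.connectedComponentsWithStats(m); i=1+np.argmax(s[1:,4]); ys,xs=np.nonzero(l==i); return xs+x0,ys+y0,s[i]
    xs,ys,_=big(br); tip=xs[ys>=ys.max()-2].mean(),ys.max()
    bo=cv2.morphologyEx(bl,cv2.MORPH_OPEN,np.ones((8,8)))
    gx,gy,s=big(bo)
    return (xs.mean(),ys.mean()),tip,(gx.mean(),gy.mean(),gx.min(),gx.max(),gy.min(),gy.max())
b1,t1,g1=feats(iw,(195,97,345,165)); b2,t2,g2=feats(it,(328,155,400,188))
print("wrist",b1,t1,g1); print("top",b2,t2,g2)
print("brass tri",tri(rayline(cw,*b1),rayline(ct,*b2)),"grip tri",tri(rayline(cw,*g1[:2]),rayline(ct,*g2[:2])))
print("brass@.034",ray(cw,*b1,.034),"tip@.033",ray(cw,*t1,.033))
print("grip@.068 c",ray(cw,*g1[:2],.068), "l/r",ray(cw,g1[2],g1[1],.068)[1],ray(cw,g1[3],g1[1],.068)[1],"f/n",ray(cw,g1[0],g1[4],.068)[0],ray(cw,g1[0],g1[5],.068)[0])
h=cv2.cvtColor(iw,cv2.COLOR_BGR2HSV); m=((h[...,2]>120)&(h[...,1]<60)).astype(np.uint8); m[:80]=0;m[180:]=0;m[:,:170]=0;m[:,370:]=0
m=cv2.morphologyEx(m,cv2.MORPH_CLOSE,np.ones((25,25))); k=max(cv2.findContours(m,0,cv2.CHAIN_APPROX_NONE)[0],key=cv2.contourArea)
P=np.array([ray(cw,u,v,.03)[:2] for u,v in k[:,0]],np.float32)
print("box",cv2.minAreaRect(P*1000))
E
python3 meas.py
```

```text
Traceback (most recent call last):
  File "meas.py", line 14, in <module>
    b1,t1,g1=feats(iw,(195,97,345,165)); b2,t2,g2=feats(it,(328,155,400,188))
                                                  ~~~~~^^^^^^^^^^^^^^^^^^^^^^
  File "meas.py", line 12, in feats
    gx,gy,s=big(bo)
            ~~~^^^^
  File "meas.py", line 9, in big
    n,l,s,_=cv2.connectedComponentsWithStats(m); i=1+np.argmax(s[1:,4]); ys,xs=np.nonzero(l==i); return xs+x0,ys+y0,s[i]
                                                     ~~~~~~~~~^^^^^^^^^
ValueError: attempt to get argmax of an empty sequence
```

```bash
sed -i 's/def feats(im,box):/def feats(im,box,k=8):/; s/np.ones((8,8))/np.ones((k,k))/; s/400,188))/400,188),5)/' meas.py; python3 meas.py
```

```text
wrist (np.float64(249.13953488372093), np.float64(104.23255813953489)) (np.float64(249.6), np.int64(117)) (np.float64(296.275), np.float64(141.16666666666666), np.int64(292), np.int64(301), np.int64(129), np.int64(154))
top (np.float64(355.2307692307692), np.float64(159.15384615384616)) (np.float64(355.3333333333333), np.int64(161)) (np.float64(379.0), np.float64(173.5), np.int64(377), np.int64(381), np.int64(170), np.int64(177))
brass tri (array([ 0.55016407, -0.18335116,  0.03773263]), np.float64(0.0014640464151671625)) grip tri (array([ 0.51389799, -0.23223544,  0.05397058]), np.float64(0.0014277890623298679))
brass@.034 [ 0.54973282 -0.18335044  0.034     ] tip@.033 [ 0.53689452 -0.18376269  0.033     ]
grip@.068 c [ 0.51387144 -0.23182145  0.068     ] l/r -0.22764806882198768 -0.23643406720729188 f/n 0.5253881819780059 0.5015039717885831
box ((521.5111694335938, -202.14443969726562), (86.13334655761719, 181.37486267089844), 1.0141654014587402)
```

Request:
jog_arm --motion '[[0, [0.02, 0.009, 0.015], 0], [0, [0.04, 0.018, 0.03], 0], [0, [0.057, 0.025, 0.06], 0], [0, [0.057, 0.025, 0.09], 0], [0, [0.057, 0.025, 0.11], 0]]'

```text
time: 1.82
tool_pos: [0.5123, -0.2379, 0.0875]
tcp_rot: [1.0, 0.007, -0.001, -0.0]
force: [-1.1, 0.7, 0.7]
opening: 1.003
grasp_force: 0.0
```

Request:
jog_arm --motion '[[0, [0, 0, 0.02], 0], [0, [0, 0, 0.035], 0], [0, [0, 0, 0.044], 0], [0, [0, 0, 0.044], 0]]'

```text
time: 2.15
tool_pos: [0.5115, -0.2371, 0.0443]
tcp_rot: [1.0, 0.007, -0.002, -0.001]
force: [-0.8, -0.1, 0.8]
opening: 0.999
grasp_force: 0.0
```

```bash
python3 -c "
from h import *
goto([.5135,-.2365,.046],1)"
```

```text
t 2.15 tcp [ 0.5115 -0.2371  0.0443] yaw 0.79 shift [ 0.002  -0.0006 -0.0017] turn -0.21 q1,q6 [-0.437  1.121] F [-0.8 -0.1  0.8] tq [0.03 0.01 0.02]
```

Request:
jog_arm --motion '[[255, [0.002, 0, -0.002], 0], [255, [0.002, 0, -0.002], 0], [255, [0.002, 0, -0.002], 0], [255, [0.002, 0, -0.002], 0], [255, [0.002, 0, -0.002], 0]]' --force 20

```text
time: 2.57
tool_pos: [0.5159, -0.2369, 0.049]
tcp_rot: [1.0, 0.008, 0.001, 0.0]
force: [0.3, 0.8, 0.1]
opening: 0.659
grasp_force: 0.0
```

Request:
jog_arm --motion '[[255, [0, 0, 0], 0], [255, [0, 0, 0], 0], [255, [0, 0, 0], 0], [255, [0, 0, 0], 0]]'

```text
time: 2.9
tool_pos: [0.5155, -0.2366, 0.0482]
tcp_rot: [1.0, 0.008, -0.0, -0.0]
force: [-0.2, 0.0, -0.1]
opening: 0.366
grasp_force: 0.0
```

```bash
python3 look.py w2
```

```text
[ 0.58398606 -0.23494688  0.24810422]
t 2.95 tcp [ 0.5155 -0.2367  0.0482] yaw 0.87 shift [-0.0551 -0.0275 -0.1518] turn -0.13 q1,q6 [-0.433  1.123] F [ 0.7  0.4 -0.3] tq [ 0.01 -0.01 -0.03]
```

View pics/w2.png

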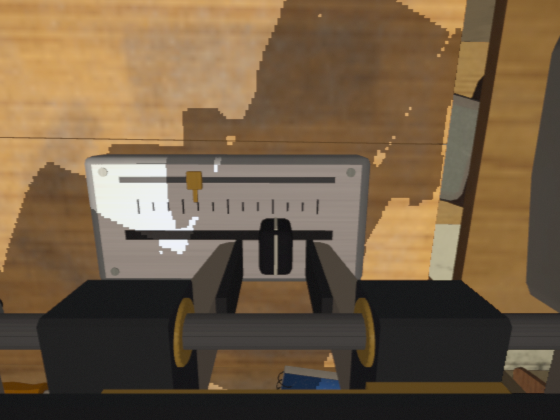

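The wrist view shows the fingers straddling the grip, its pale line at (276,247), and the pointer tip at about (196,202). I finish closing and compute the slide.

Request:
jog_arm --motion '[[255, [0, 0, 0], 0], [255, [0, 0, 0], 0], [255, [0, 0, 0], 0], [255, [0, 0, 0], 0]]'

```text
time: 3.28
tool_pos: [0.5155, -0.2367, 0.0482]
tcp_rot: [1.0, 0.008, 0.0, 0.0]
force: [-0.3, -0.4, -0.9]
opening: 0.035
grasp_force: 0.0
```

```bash
python3 - <<'E'
from h import *
import json
c=json.load(open("pics/w2.json")); im=cv2.imread("pics/w2.png")
h=cv2.cvtColor(im,cv2.COLOR_BGR2HSV)
br=cv2.inRange(h[165:212,180:212],(8,110,80),(30,255,255)); ys,xs=np.nonzero(br)
for v in range(ys.min(),ys.max()+1,3): print(v+165,xs[ys==v].min()+180,xs[ys==v].max()+180)
t=xs[ys>ys.max()-8].mean()+180.
g=cv2.cvtColor(im,cv2.COLOR_BGR2GRAY)[225:268,268:284]; print(g.mean(0).round())
print(im[200,190:202].tolist())
print("tip",ray(c,t+.5-.5,ys.max()+165,.033),"line",ray(c,276,247,.068))
e=[ray(c,u,158 if 0 else v,.03)[:2] for u,v in((120,180),(335,180))]; print("rail yaw",np.degrees(np.arctan2(-(e[0]-e[1])[0],(e[0]-e[1])[1])))
goto([.5135,-.184,.046],1); s=env.read_state(); print(s["opening"],s["grasp_force"])
E
```

```text
171 188 199
174 186 201
177 186 201
180 186 201
183 187 201
186 187 201
189 188 200
192 193 196
195 193 197
198 193 197
201 194 197
[ 21.  21.  21.  22.  21.  39.  92. 120. 123.  83.  34.  21.  21.  21.
  21.  22.]
[[127, 135, 147], [126, 134, 146], [121, 131, 144], [84, 113, 139], [46, 102, 136], [39, 101, 136], [37, 100, 135], [50, 88, 116], [108, 120, 133], [124, 133, 144], [127, 135, 147], [127, 135, 146]]
tip [ 0.53713329 -0.1835189   0.033     ] line [ 0.51848968 -0.23713477  0.068     ]
rail yaw 0.8789872739985649
t 3.28 tcp [ 0.5155 -0.2367  0.0482] yaw 0.87 shift [-0.0012 -0.0528  0.0022] turn -0.13 q1,q6 [-0.433  1.123] F [-0.3 -0.4 -0.9] tq [-0.    0.07  0.02]
0.035315552016247156 0.0
```

```bash
python3 look.py w3; python3 - <<'E'
from h import *
import json
c=json.load(open("pics/w2.json"))
for p in ([.5155,-.2367,.04],[.5155,-.2367,.068],[.5255,-.2197,.04],[.5055,-.2197,.04]): print(proj(c,p))
E
```

```text
[ 0.58398627 -0.23499751  0.24805065]
t 3.33 tcp [ 0.5155 -0.2367  0.0482] yaw 0.86 shift [-0.0551 -0.0276 -0.1518] turn -0.14 q1,q6 [-0.433  1.123] F [-0.1 -0.1 -0.1] tq [0.   0.05 0.05]
(np.float64(275.006061489844), np.float64(236.64543100261952))
(np.float64(275.1570542448501), np.float64(251.895619098832))
(np.float64(249.0976139936729), np.float64(221.607480628438))
(np.float64(249.1811017595495), np.float64(250.6010754835334))
```

View pics/w3.png

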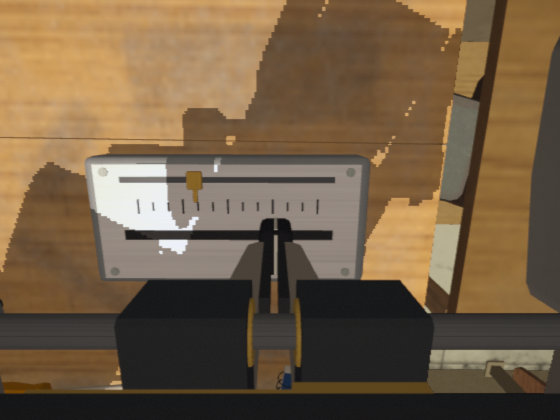

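The w3 image shows dark strips at (262–270) and (280–290) with a narrow gap. The opening is nearly shut with no grip force, so I zoom in along with the scene camera.

```bash
python3 - <<'E'
from h import *
w=cv2.imread("pics/w3.png"); s=env.capture("scene"); w2=cv2.imread("pics/w2.png")
a=cv2.resize(w[200:320,220:332],None,fx=3.5,fy=3.5,interpolation=cv2.INTER_CUBIC)
b=cv2.resize(s[100:220,235:347],None,fx=3.5,fy=3.5,interpolation=cv2.INTER_CUBIC)
cv2.imwrite("pics/crop3.png",np.hstack([a,b])); print(env.read_state()["opening"])
E
```

```text
0.003612301918794866
```

View pics/crop3.png

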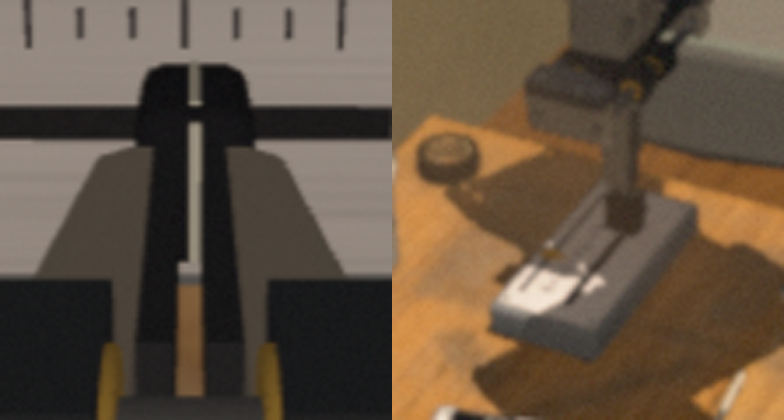

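The zoom shows the fingers nearly shut, with their ends at row 243 and apparently above or behind the grip block (218–275). In the scene view they end right at the block's top. I triangulate the fingertips.

```bash
python3 - <<'E'
from h import *
import json
c=json.load(open("pics/w3.json")); cs=env.camera_info("scene")
print(tri(rayline(c,275,243),rayline(cs,300,156)))
for z in (.04,.068,.08,.09):
  print(z,"w",np.round(proj(c,[.5255,-.2367,z]),0),np.round(proj(c,[.5055,-.2367,z]),0),"s",np.round(proj(cs,[.5155,-.2367,z]),0))
for y in (-.2267,-.2467):
  for x in (.4995,.5275): print("grip",x,y,np.round(proj(c,[x,y,.068])),np.round(proj(cs,[x,y,.068])),np.round(proj(cs,[x,y,.03])))
s=env.read_state(); print(s["opening"],s["grasp_force"],s["time"],s["tool_pos"])
E
```

```text
(array([ 0.51725924, -0.23795148,  0.06315394]), np.float64(0.004560752673853418))
0.04 w [275. 222.] [275. 251.] s [300. 164.]
0.068 w [275. 235.] [275. 268.] s [300. 155.]
0.08 w [275. 242.] [275. 277.] s [300. 151.]
0.09 w [276. 249.] [275. 285.] s [300. 148.]
grip 0.4995 -0.2267 [258. 277.] [303. 159.] [303. 170.]
grip 0.5275 -0.2267 [258. 232.] [294. 156.] [294. 168.]
grip 0.4995 -0.2467 [292. 278.] [307. 155.] [307. 166.]
grip 0.5275 -0.2467 [293. 232.] [297. 152.] [297. 164.]
0.003612301918794866 0.0 3.3833 [ 0.51552163 -0.23671489  0.04816013]
```

The images agree that the tips stand about 3 cm higher relative to the TCP reading than I assumed: the tip gap of 170 px at 92 mm in w1 puts them near z_tcp + 0.03. The fingers shut above the grip. I reopen and lower in small, force-checked steps.

Request:
jog_arm --motion '[[100, [0, 0, 0], 0], [100, [0, 0, 0], 0], [100, [0, 0, 0], 0], [100, [0, 0, 0], 0], [100, [0, 0, 0], 0]]'

```text
time: 3.8
tool_pos: [0.5155, -0.2368, 0.0482]
tcp_rot: [1.0, 0.008, 0.0, 0.0]
force: [-0.6, 1.0, 0.5]
opening: 0.346
grasp_force: 0.0
```

Request:
jog_arm --motion '[[100, [0, 0, 0], 0], [100, [0, 0, 0], 0], [100, [-0.002, 0, 0.003], 0], [100, [-0.002, 0, 0.006], 0], [100, [-0.002, 0, 0.008], 0]]'

```text
time: 4.22
tool_pos: [0.5131, -0.2367, 0.0397]
tcp_rot: [1.0, 0.008, -0.0, -0.0]
force: [0.8, 0.1, -0.3]
opening: 0.613
grasp_force: 0.0
```

Request:
jog_arm --motion '[[100, [0, 0, 0.002], 0], [100, [0, 0, 0.004], 0], [100, [0, 0, 0.006], 0]]'

```text
time: 4.47
tool_pos: [0.5135, -0.2367, 0.0339]
tcp_rot: [1.0, 0.008, -0.0, -0.0]
force: [-0.3, -0.1, 0.8]
opening: 0.61
grasp_force: 0.0
```

Request:
jog_arm --motion '[[100, [0, 0, 0.003], 0], [100, [0, 0, 0.006], 0], [100, [0, 0, 0.009], 0], [100, [0, 0, 0.012], 0]]'

```text
time: 4.8
tool_pos: [0.5135, -0.2367, 0.0218]
tcp_rot: [1.0, 0.008, -0.0, -0.0]
force: [1.1, 0.2, -0.4]
opening: 0.607
grasp_force: 0.0
```

Request:
jog_arm --motion '[[100, [0, 0, 0.002], 0], [100, [0, 0, 0.004], 0]]'

```text
time: 4.97
tool_pos: [0.5134, -0.2367, 0.0179]
tcp_rot: [1.0, 0.008, -0.0, -0.0]
force: [-0.9, -0.6, 0.2]
opening: 0.609
grasp_force: 0.0
```

```bash
python3 look.py w4
```

```text
[ 0.58195764 -0.23501087  0.21776144]
t 5.02 tcp [ 0.5133 -0.2366  0.0176] yaw 0.87 shift [-0.0529 -0.0275 -0.1824] turn -0.13 q1,q6 [-0.435  1.121] F [-0.4  0.4 -0.6] tq [ 0.02 -0.   -0.  ]
```

View pics/w4.png

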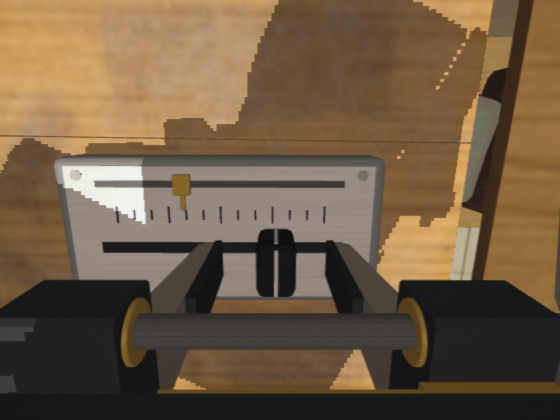

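Here the fingertips (row 241, columns 223 and 326) straddle the grip at (276,263), with the pointer at (181,185) well clear. I lower 3 mm and close.

Request:
jog_arm --motion '[[255, [0, 0, 0.002], 0], [255, [0, 0, 0.003], 0], [255, [0, 0, 0.003], 0], [255, [0, 0, 0.003], 0], [255, [0, 0, 0.003], 0]]' --force 20

```text
time: 5.43
tool_pos: [0.5136, -0.2368, 0.0153]
tcp_rot: [1.0, 0.008, 0.0, 0.0]
force: [0.4, -0.5, 0.4]
opening: 0.269
grasp_force: 0.0
```

Request:
jog_arm --motion '[[255, [0, 0, 0], 0], [255, [0, 0, 0], 0], [255, [0, 0, 0], 0]]'

```text
time: 5.68
tool_pos: [0.5136, -0.2369, 0.0153]
tcp_rot: [1.0, 0.008, 0.0, 0.0]
force: [0.3, -0.2, 1.6]
opening: 0.221
grasp_force: 20.0
```

```bash
python3 -c "
from h import *
goto([.5126,-.184,.015],1)"
```

```text
t 5.68 tcp [ 0.5136 -0.2369  0.0153] yaw 0.86 shift [-0.0002 -0.0529  0.0003] turn -0.14 q1,q6 [-0.435  1.121] F [ 0.3 -0.2  1.6] tq [-0.01  0.04  0.03]
```

Request:
jog_arm --motion '[[255, [0, -0.01, 0], 0], [255, [0, -0.022, 0], 0], [255, [0, -0.034, 0], 0], [255, [0, -0.046, 0], 0], [255, [0, -0.053, 0], 0]]'

```text
time: 6.1
tool_pos: [0.5128, -0.1818, 0.0153]
tcp_rot: [1.0, 0.008, 0.0, -0.0]
force: [0.7, -1.5, -0.2]
opening: 0.218
grasp_force: 20.0
```

Request:
jog_arm --motion '[[255, [0, 0, 0], 0], [255, [0, 0, 0], 0]]'

```text
time: 6.27
tool_pos: [0.5128, -0.1826, 0.0153]
tcp_rot: [1.0, 0.008, 0.0, -0.0]
force: [0.5, 1.0, 1.6]
opening: 0.213
grasp_force: 20.0
```

```bash
cat > fm.py <<'E'
from h import *
import json,sys
n=sys.argv[1]
c=json.load(open(f"pics/{n}.json")); im=cv2.imread(f"pics/{n}.png"); h=cv2.cvtColor(im,cv2.COLOR_BGR2HSV)
u0,v0=map(int,proj(c,[.549,-.1835,.034])); v1=int(proj(c,[.535,-.1835,.033])[1])
br=cv2.inRange(h[v0-10:v1+4,u0-20:u0+21],(8,110,70),(30,255,255)); ys,xs=np.nonzero(br); k=ys>ys.max()-8
tip=ray(c,xs[k].mean()+u0-20,ys.max()+v0-10,.033); body=ray(c,(xs[ys<ys.max()-14].min()+xs[ys<ys.max()-14].max())/2+u0-20,ys.min()+v0-10,.035)
u,v=map(int,proj(c,[.5137,-.184,.068])); g=cv2.cvtColor(im,cv2.COLOR_BGR2GRAY)[v-4:v+5,u-12:u+13].mean(0); w=np.clip(g-g.min()-25,0,None)
print("px",u,v,g.round().astype(int).tolist()); L=ray(c,u-12+(w*np.arange(25)).sum()/w.sum(),v,.068)
ps=np.radians(.9); yb=lambda p:p[1]*np.cos(ps)-p[0]*np.sin(ps)
print("tip",tip,"body",body,"line",L,"err mm",1e3*(yb(L)-yb(tip)))
E
python3 look.py w5; python3 fm.py w5
```

```text
[ 0.58132474 -0.18094501  0.21518723]
t 6.32 tcp [ 0.5129 -0.1832  0.0153] yaw 0.91 shift [-0.0533  0.0259 -0.1847] turn -0.09 q1,q6 [-0.346  1.209] F [1.2 1.6 3. ] tq [ 0.31 -0.12 -0.05]
px 278 274 [25, 25, 24, 25, 25, 45, 111, 145, 150, 119, 66, 30, 25, 25, 25, 25, 25, 25, 25, 25, 24, 25, 24, 24, 23]
tip [ 0.53658811 -0.18363379  0.033     ] body [ 0.55503912 -0.18349719  0.035     ] line [ 0.51410698 -0.1818483   0.068     ] err mm 2.138383270015254
```

Request:
jog_arm --motion '[[255, [0, 0, 0], 0], [255, [0, 0, 0], 0], [255, [0, 0, 0], 0], [255, [0, 0, 0], 0]]'

```text
time: 6.65
tool_pos: [0.5129, -0.1841, 0.0153]
tcp_rot: [1.0, 0.007, 0.0, 0.0]
force: [1.2, 0.2, 2.8]
opening: 0.215
grasp_force: 20.0
```

```bash
python3 look.py w6; python3 fm.py w6
```

```text
[ 0.58128102 -0.18238301  0.21519899]
t 6.7 tcp [ 0.5129 -0.1841  0.0153] yaw 0.84 shift [-0.0532  0.0252 -0.1847] turn -0.16 q1,q6 [-0.347  1.209] F [1.4 0.7 3.1] tq [ 0.25 -0.17 -0.06]
px 275 274 [25, 24, 24, 25, 24, 25, 25, 24, 45, 111, 145, 151, 124, 72, 32, 25, 25, 24, 25, 25, 25, 25, 24, 25, 24]
tip [ 0.53658102 -0.18370117  0.033     ] body [ 0.5550271  -0.18336151  0.035     ] line [ 0.51411651 -0.18328598  0.068     ] err mm 0.768005420742568
```

Request:
jog_arm --motion '[[255, [0, 0.0007, 0], 0], [255, [0, 0.0007, 0], 0], [255, [0, 0.0007, 0], 0], [255, [0, 0.0007, 0], 0]]'

```text
time: 7.03
tool_pos: [0.5129, -0.1847, 0.0153]
tcp_rot: [1.0, 0.008, 0.0, 0.0]
force: [0.9, -0.2, 3.9]
opening: 0.212
grasp_force: 20.0
```

```bash
python3 look.py w7; python3 fm.py w7
```

```text
[ 0.58129241 -0.18293494  0.21519515]
t 7.08 tcp [ 0.5129 -0.1847  0.0153] yaw 0.87 shift [-0.0532  0.0245 -0.1847] turn -0.13 q1,q6 [-0.348  1.208] F [ 1.5 -0.6  4.3] tq [-0.12 -0.21 -0.03]
px 273 274 [25, 25, 25, 25, 24, 24, 25, 25, 25, 24, 46, 111, 145, 152, 134, 84, 35, 24, 25, 24, 25, 25, 25, 25, 25]
tip [ 0.53658388 -0.18373176  0.033     ] body [ 0.55503026 -0.18343178  0.035     ] line [ 0.51412982 -0.18396111  0.068     ] err mm 0.1233699941863009
```

Request:
jog_arm --motion '[[130, [0, 0, 0], 0], [130, [0, 0, 0], 0], [130, [0, 0, 0], 0], [130, [0, 0, 0], 0], [130, [0, 0, 0], 0]]'

```text
time: 7.5
tool_pos: [0.5124, -0.1844, 0.015]
tcp_rot: [1.0, 0.008, -0.0, -0.0]
force: [-0.1, 0.3, -1.3]
opening: 0.491
grasp_force: 0.0
```

Request:
jog_arm --motion '[[0, [0, 0, -0.02], 0], [0, [0, 0, -0.05], 0], [0, [-0.01, 0, -0.085], 0], [0, [-0.02, 0, -0.12], 0], [0, [-0.02, 0, -0.12], 0]]'

```text
time: 7.92
tool_pos: [0.4947, -0.1859, 0.141]
tcp_rot: [1.0, 0.008, 0.003, 0.001]
force: [0.5, -1.4, -0.1]
opening: 0.832
grasp_force: 0.0
```

```bash
python3 look.py w8; python3 fm.py w8; python3 -c "
from h import *
goto([.42,.05,.15],11)"
```

```text
[ 0.56178654 -0.18363756  0.34140842]
t 7.97 tcp [ 0.4944 -0.1856  0.1386] yaw 0.85 shift [-0.0344  0.024  -0.0616] turn -0.15 q1,q6 [-0.362  1.194] F [ 0.8 -0.2 -1. ] tq [ 0.07 -0.03  0.03]
px 272 191 [94, 57, 23, 17, 19, 19, 20, 21, 21, 21, 24, 58, 112, 100, 56, 25, 20, 21, 21, 21, 19, 18, 16, 23, 60]
tip [ 0.53738154 -0.18322664  0.033     ] body [ 0.55712974 -0.18332471  0.035     ] line [ 0.51371872 -0.18187569  0.068     ] err mm 1.7224636534150517
t 7.97 tcp [ 0.4944 -0.1856  0.1386] yaw 0.85 shift [-0.0708 -0.2367 -0.0124] turn -10.15 q1,q6 [-0.362  1.194] F [ 0.8 -0.2 -1. ] tq [ 0.07 -0.03  0.03]
```

Request:
jog_arm --motion '[[0, [0, 0, 0], 0], [0, [0, 0, 0], 0], [0, [0, 0, 0], 0]]'

```text
time: 8.22
tool_pos: [0.492, -0.1844, 0.1337]
tcp_rot: [1.0, 0.008, -0.001, -0.0]
force: [-0.5, 0.2, 0.2]
opening: 1.001
grasp_force: 0.0
```

```bash
python3 look.py w9; python3 fm.py w9; python3 -c "
import cv2,numpy as np
a=cv2.imread('pics/w9.png'); b=cv2.imread('pics/w7.png')
f=lambda i,y,x:cv2.resize(i[y:y+110,x:x+110],(500,500),interpolation=cv2.INTER_CUBIC)
from h import *
cv2.imwrite('pics/crop9.png',f(a,110,220))"
```

```text
[ 0.56089582 -0.18283052  0.33346689]
t 8.27 tcp [ 0.492  -0.1844  0.1337] yaw 0.87 shift [-0.0325  0.025  -0.0662] turn -0.13 q1,q6 [-0.361  1.194] F [-0.4  0.2  0.8] tq [-0.01  0.02  0.01]
px 274 188 [90, 54, 23, 17, 18, 19, 19, 20, 20, 20, 22, 47, 111, 113, 72, 30, 22, 21, 20, 20, 20, 19, 17, 15, 36]
tip [ 0.5369881  -0.18368988  0.033     ] body [ 0.55700498 -0.18310393  0.035     ] line [ 0.51414301 -0.18130225  0.068     ] err mm 2.7461700203848527
```

View pics/crop9.png

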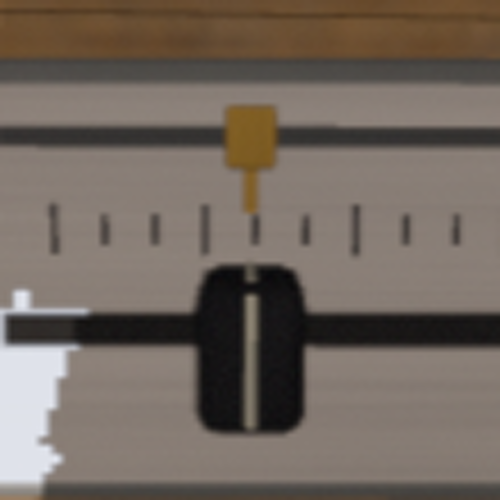

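The crop shows the grip's line at x≈250.5 and the pointer tip at x≈250, so they look level. The dark-edge contamination biased the last number, so I recompute with a tight window.

```bash
sed -i 's/v-4:v+5,u-12:u+13/v-4:v+5,u-6:u+7/; s/u-12+(w\*np.arange(25))/u-6+(w*np.arange(13))/' fm.py; for n in w7 w8 w9; do python3 fm.py $n; done; python3 -c "
from h import *
goto([.42,.05,.15],11)"
```

```text
px 273 274 [25, 25, 25, 24, 46, 111, 145, 152, 134, 84, 35, 24, 25]
tip [ 0.53658388 -0.18373176  0.033     ] body [ 0.55503026 -0.18343178  0.035     ] line [ 0.51412982 -0.18396063  0.068     ] err mm 0.12384758472666624
px 272 191 [20, 21, 21, 21, 24, 58, 112, 100, 56, 25, 20, 21, 21]
tip [ 0.53738154 -0.18322664  0.033     ] body [ 0.55712974 -0.18332471  0.035     ] line [ 0.51374884 -0.18392917  0.068     ] err mm -0.3312318090500088
px 274 188 [19, 20, 20, 20, 22, 47, 111, 113, 72, 30, 22, 21, 20]
tip [ 0.5369881  -0.18368988  0.033     ] body [ 0.55700498 -0.18310393  0.035     ] line [ 0.51418397 -0.18394177  0.068     ] err mm 0.10633781120847341
t 8.27 tcp [ 0.492  -0.1844  0.1337] yaw 0.87 shift [-0.0685 -0.2355 -0.0159] turn -10.13 q1,q6 [-0.361  1.194] F [-0.4  0.2  0.8] tq [-0.01  0.02  0.01]
```

The fader is level to about 0.1 mm. On to the dial.

Request:
jog_arm --motion '[[0, [-0.01, -0.034, -0.003], -1], [0, [-0.02, -0.068, -0.006], -3], [0, [-0.03, -0.102, -0.009], -5], [0, [-0.04, -0.136, -0.012], -7], [0, [-0.05, -0.17, -0.016], -8]]'

```text
time: 8.68
tool_pos: [0.4388, -0.0142, 0.1502]
tcp_rot: [0.997, 0.078, -0.001, -0.0]
force: [0.5, 1.5, 0.5]
opening: 0.999
grasp_force: 0.0
```

```bash
python3 -c "
from h import *
goto([.42,.05,.15],11)"
```

```text
t 8.68 tcp [ 0.4388 -0.0142  0.1502] yaw 8.95 shift [-0.0086 -0.0664  0.0003] turn -2.05 q1,q6 [-0.036  1.379] F [0.5 1.5 0.5] tq [ 0.01 -0.02 -0.02]
```

Request:
jog_arm --motion '[[0, [-0.004, -0.034, 0], -1], [0, [-0.009, -0.066, 0], -2], [0, [-0.009, -0.066, 0], -2], [0, [-0.009, -0.066, 0], -2], [0, [-0.009, -0.066, 0], -2]]'

```text
time: 9.1
tool_pos: [0.4211, 0.0481, 0.1507]
tcp_rot: [0.995, 0.095, -0.0, 0.0]
force: [0.2, -0.0, 0.2]
opening: 1.001
grasp_force: 0.0
```

```bash
python3 look.py d1; cat > dm.py <<'E'
from h import *
import json,sys
n=sys.argv[1]; c=json.load(open(f"pics/{n}.json")); im=cv2.imread(f"pics/{n}.png")
h=cv2.cvtColor(im,cv2.COLOR_BGR2HSV); u,v=map(int,proj(c,[.4755,.05,.03])); R=120
mask=np.zeros(h.shape[:2],np.uint8); mask[max(0,v-R):min(v+R,240),max(u-R,0):u+R]=1
m=((h[...,2]>95)&(h[...,1]<60)).astype(np.uint8)*mask
m=cv2.morphologyEx(m,cv2.MORPH_CLOSE,np.ones((5,5)))
k=max(cv2.findContours(m,0,cv2.CHAIN_APPROX_NONE)[0],key=cv2.contourArea)
P=np.array([ray(c,*p,.03)[:2] for p in k[:,0]],np.float32)*1000
print("face",cv2.minAreaRect(P),"px",cv2.boundingRect(k))
hull=np.zeros_like(m); cv2.fillPoly(hull,[cv2.convexHull(k)],1)
b=((h[...,2]<60).astype(np.uint8))*hull; b=cv2.morphologyEx(b,cv2.MORPH_OPEN,np.ones((9,9)))
kk=max(cv2.findContours(b,0,cv2.CHAIN_APPROX_NONE)[0],key=cv2.contourArea); print("dial blob px",cv2.boundingRect(kk),"disc@.044",ray(c,*cv2.minEnclosingCircle(kk)[0],.044))
w=((h[...,2]>90)&(h[...,1]<70)).astype(np.uint8); fill=np.zeros_like(m); cv2.fillPoly(fill,[kk],1); w=w*cv2.erode(fill,np.ones((5,5)))
nn,l,s,ce=cv2.connectedComponentsWithStats(w)
for i in range(1,nn):
    if s[i,4]>8:
        ys,xs=np.nonzero(l==i); q=np.array([ray(c,a,d,.076)[:2] for a,d in zip(xs,ys)]); 
        d=np.linalg.svd(q-q.mean(0))[2][0]; print("pale",s[i],ce[i],q.mean(0).round(4),"ang",np.degrees(np.arctan2(d[1],d[0])).round(1))
E
python3 dm.py d1
```

```text
[0.48853473 0.06175414 0.35053303]
t 9.15 tcp [0.4213 0.0476 0.1508] yaw 10.85 shift [-0.0105  0.2603 -0.0492] turn 9.85 q1,q6 [0.109 1.491] F [ 0.5  0.6 -0.2] tq [ 0.06  0.01 -0.03]
face ((474.5975341796875, 51.867431640625), (106.67352294921875, 114.67244720458984), 10.923379898071289) px (219, 86, 126, 116)
dial blob px (271, 114, 43, 58) disc@.044 [0.47859838 0.04817542 0.044     ]
```

Request:
jog_arm --motion '[[60, [0.025, 0.003, 0.01], 0], [60, [0.053, 0.006, 0.025], 0], [60, [0.053, 0.006, 0.05], 0], [60, [0.053, 0.006, 0.07], 0], [60, [0.053, 0.006, 0.08], 0]]'

```text
time: 9.57
tool_pos: [0.4734, 0.0508, 0.0686]
tcp_rot: [0.996, 0.094, -0.002, 0.0]
force: [-1.1, 0.2, -0.8]
opening: 0.765
grasp_force: 0.0
```

Request:
jog_arm --motion '[[60, [0, 0, 0.01], 0], [60, [0, 0, 0.02], 0], [60, [0, 0, 0.03], 0], [60, [0, 0, 0.035], 0], [60, [0, 0, 0.035], 0]]'

```text
time: 9.98
tool_pos: [0.4738, 0.0522, 0.0354]
tcp_rot: [0.996, 0.095, -0.001, 0.0]
force: [-0.4, -0.1, 0.9]
opening: 0.76
grasp_force: 0.0
```

```bash
python3 look.py d2; python3 -c "
from h import *
goto([.4746,.0515,.025],10.9)"; python3 dm.py d2
```

```text
[0.54125475 0.06579047 0.23526089]
t 10.03 tcp [0.4741 0.0523 0.036 ] yaw 10.87 shift [-0.0634  0.255  -0.1639] turn 9.87 q1,q6 [0.107 1.488] F [ 0.2  0.3 -0.8] tq [ 0.03  0.01 -0.01]
t 10.03 tcp [0.4741 0.0523 0.036 ] yaw 10.87 shift [0.0003 0.0009 0.011 ] turn -0.03 q1,q6 [0.107 1.488] F [ 0.2  0.3 -0.8] tq [ 0.03  0.01 -0.01]
face ((498.62896728515625, 56.16842269897461), (52.127952575683594, 113.93512725830078), 11.204934120178223) px (183, 158, 187, 82)
dial blob px (234, 194, 90, 46) disc@.044 [0.4816827  0.05155949 0.044     ]
```

Centring is good (0.3–0.9 mm off). I lower and grip the bar at 60 N.

Request:
jog_arm --motion '[[60, [0, 0, 0.004], 0], [60, [0, 0, 0.008], 0], [60, [0, 0, 0.011], 0], [60, [0, 0, 0.011], 0]]' --force 60

```text
time: 10.37
tool_pos: [0.474, 0.0524, 0.0248]
tcp_rot: [0.996, 0.095, -0.0, 0.0]
force: [0.2, -0.2, -1.0]
opening: 0.764
grasp_force: 0.0
```

Request:
jog_arm --motion '[[200, [0, 0, 0], 0], [200, [0, 0, 0], 0], [220, [0, 0, 0], 0], [255, [0, 0, 0], 0], [255, [0, 0, 0], 0]]'

```text
time: 10.78
tool_pos: [0.4744, 0.0524, 0.0253]
tcp_rot: [0.996, 0.095, 0.0, -0.0]
force: [0.0, -0.3, -0.0]
opening: 0.429
grasp_force: 0.0
```

Request:
jog_arm --motion '[[255, [0, 0, 0], 0], [255, [0, 0, 0], 0], [255, [0, 0, 0], 0], [255, [0, 0, 0], 0]]'

```text
time: 11.12
tool_pos: [0.4748, 0.0499, 0.0253]
tcp_rot: [0.995, 0.096, 0.0, 0.002]
force: [3.1, -20.7, 1.3]
opening: 0.146
grasp_force: 60.0
```

Request:
jog_arm --motion '[[255, [0, 0.0015, 0], 0], [255, [0, 0.003, 0], 0], [255, [0, 0.003, 0], 0], [255, [0, 0.003, 0], 0], [255, [0, 0.003, 0], 0]]'

```text
time: 11.53
tool_pos: [0.4749, 0.0495, 0.0253]
tcp_rot: [0.996, 0.095, 0.0, 0.0]
force: [-0.7, 0.7, 3.1]
opening: 0.146
grasp_force: 60.0
```

```bash
python3 -c "
from h import *
goto([.4746,.0499,.025],10.9)"
```

```text
t 11.53 tcp [0.4749 0.0495 0.0253] yaw 10.87 shift [-0.0002 -0.0004  0.0003] turn -0.03 q1,q6 [0.101 1.482] F [-0.7  0.7  3.1] tq [0.18 0.17 0.11]
```

Request:
jog_arm --motion '[[255, [0, 0, 0], 4], [255, [0, 0, 0], 8], [255, [0, 0, 0], 12], [255, [0, 0, 0], 16], [255, [0, 0, 0], 20]]'

```text
time: 11.95
tool_pos: [0.4749, 0.0494, 0.0253]
tcp_rot: [0.997, -0.081, 0.0, 0.0]
force: [-0.1, -0.1, 4.1]
opening: 0.149
grasp_force: 60.0
```

```bash
python3 -c "
from h import *
goto([.4749,.0495,.0253],10.9)"
```

```text
t 11.95 tcp [0.4749 0.0494 0.0253] yaw -9.31 shift [ 0.     -0.0001 -0.    ] turn -20.21 q1,q6 [0.101 1.834] F [-0.1 -0.1  4.1] tq [0.05 0.16 0.13]
```

Request:
jog_arm --motion '[[255, [0, 0, 0], 5], [255, [0, 0, 0], 10], [255, [0, 0, 0], 15], [255, [0, 0, 0], 20], [255, [0, 0, 0], 25]]'

```text
time: 12.37
tool_pos: [0.4749, 0.0494, 0.0253]
tcp_rot: [0.955, -0.295, 0.0, 0.0]
force: [-1.4, -0.7, 3.6]
opening: 0.144
grasp_force: 60.0
```

Request:
jog_arm --motion '[[255, [0, 0, 0], 5], [255, [0, 0, 0], 10], [255, [0, 0, 0], 15], [255, [0, 0, 0], 20], [255, [0, 0, 0], 24]]'

```text
time: 12.78
tool_pos: [0.4748, 0.0492, 0.0253]
tcp_rot: [0.873, -0.487, 0.0, 0.0]
force: [-1.7, -1.5, 3.7]
opening: 0.148
grasp_force: 60.0
```

Request:
jog_arm --motion '[[255, [0, 0, 0], 0], [255, [0, 0, 0], 0], [255, [0, 0, 0], 0]]'

```text
time: 13.03
tool_pos: [0.4748, 0.0493, 0.0253]
tcp_rot: [0.875, -0.485, 0.0, 0.0]
force: [-1.6, -2.4, 6.1]
opening: 0.149
grasp_force: 60.0
```

```bash
python3 look.py d3; python3 -c "
from h import *
goto([.4749,.0495,.0253],10.9)
a=cv2.imread('pics/d3.png')[130:330,120:420]; t=env.capture('top'); cv2.imwrite('pics/top9.png',t)
b=t[155:235,215:295]; c=env.capture('scene')[200:280,220:310]
z=lambda i,w,h:cv2.resize(i,(w,h),interpolation=cv2.INTER_CUBIC)
cv2.imwrite('pics/fin.png',np.vstack([z(a,600,400),np.hstack([z(b,300,200),z(c,300,200)])]))"
```

```text
[ 0.51133384 -0.00763351  0.22518961]
t 13.08 tcp [0.4748 0.0493 0.0253] yaw -57.98 shift [ 0.212   0.1501 -0.1746] turn -58.98 q1,q6 [0.101 2.684] F [-1.8 -2.3  5.6] tq [-0.33  0.17  0.19]
t 13.08 tcp [0.4748 0.0493 0.0253] yaw -57.98 shift [-0.0001 -0.0002 -0.    ] turn -68.88 q1,q6 [0.101 2.684] F [-1.8 -2.3  5.6] tq [-0.33  0.17  0.19]
```

View pics/fin.png

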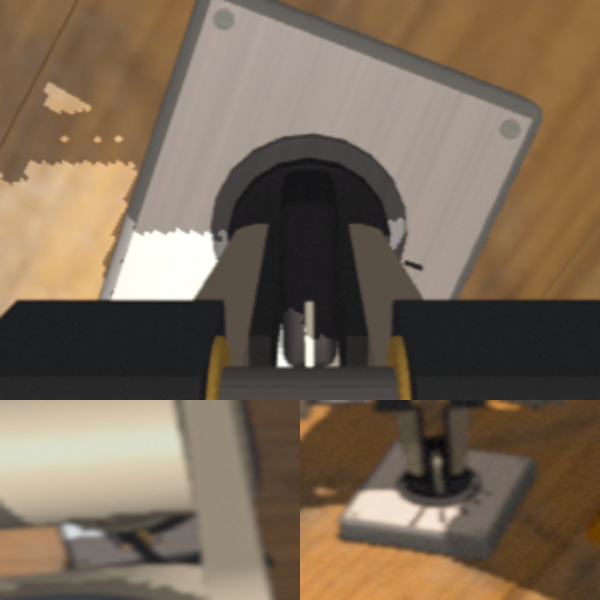

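The picture shows the bar held square between the fingers, with its pale line upright at (310,330). It has turned with the tool by 68.9° (1.20 rad), and the wrist moment of 0.19 N m matches the spring at the third click. I add half a degree for pad give, hold for a second, check that it is steady, and hand in.

Request:
jog_arm --motion '[[255, [0, 0, 0], 0.5], [255, [0, 0, 0], 0.5], [255, [0, 0, 0], 0.5], [255, [0, 0, 0], 0.5], [255, [0, 0, 0], 0.5]]' --force 60

```text
time: 13.6
tool_pos: [0.4748, 0.0493, 0.0253]
tcp_rot: [0.873, -0.489, 0.0, 0.0]
force: [-3.3, -3.0, 5.3]
opening: 0.148
grasp_force: 60.0
```

```bash
python3 -c "
from h import *
goto([.4749,.0495,.0253],10.87); s=env.read_state(); print(s['opening'],s['grasp_force']); print(env.sign_off())"
```

```text
t 13.6 tcp [0.4748 0.0493 0.0253] yaw -58.49 shift [-0.0001 -0.0002 -0.    ] turn -69.36 q1,q6 [0.101 2.692] F [-3.3 -3.   5.3] tq [-0.35  0.21  0.26]
0.14813659435939913 59.978381395339966
the job is handed in; nothing more can be done
None
```

I set the fader level with the brass pointer (measured within about 0.1 mm), turned the dial to about 1.2 rad (the third click) and handed the job in at 13.6 s, still gripping it at 60 N; the hand-in gave no verdict.

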